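Load the bench moulding press and hold its ram drawn

ROBOT

A 6-joint arm with a two-finger parallel gripper is mounted at the origin on the work surface. World frame = base frame: x ahead of the robot, y to its left, z up, the work surface at z = 0. Lengths are in m, angles in rad, forces in N, time in s.
With the tool pointing down it reaches from about 0.35 to 0.975 m from the base axis. Payload 7.1 kg.
Tool frame: the origin (TCP) lies at the very end of the fingers, on their centre line; the grasp point (between the pads) lies 19 mm behind it; z points along the fingers, y is the line along which they close (so a half turn about z gives the same grasp; the last joint's range is limited). The gripper opens to 88 mm and grips with 3 to 60 N. Pads are 20 mm wide; open, the fingers measure 115 mm over their backs; the gripper's body (75 mm by 178 mm) begins 61 mm behind the grasp point.
Start: joints at [-1.201, 0.423, 1.63, -0, 1.089, -0.019], TCP at [0.237, -0.578, 0.198] pointing down, gripper open.
Joint ranges: [-3, 3], [-0.9, 2.11], [0.09, 2.58], [-1.31, 4.45], [0.11, 2.69], [-2.54, 2.54]. Speed limits (rad/s): [2.39, 2.39, 3.01, 3.14, 3.14, 3.14].

INTERFACE

Orientations are given as a unit quaternion [x, y, z, w].
In Python, from station import manip, read_camera, camera_model gives the robot as it stands.
- The arm moves only by the tool step_arm, never from a script. Its argument "increments" is a list of rows, each a list of 3 entries, a list of its own where there are three numbers: the turn, a rotation vector about the tool's x, y, z in units of 45 degrees (1.0 is 45 degrees), then the shift along the tool's x, y, z in units of 150 mm (1.0 is 150 mm), then the gripper's target within -1 to 1 (fully open at 1, half-way at 0, shut at -1). A call has 1 to 8 rows; each row is the pose to reach, as a shift and turn from the pose commanded when the call began, along the tool's axes at that moment; what a row does not reach only later rows make up. A row lasts 1/8 s, in which the tool goes at most 62.5 mm and 10.7 degrees, less where a joint would pass 70% of its speed; a pose out of reach is approached as far as the arm can. A call with a number of a shift or a turn outside -1 to 1 is refused whole. A call with a gripper value outside its range is refused whole. The fingers move at their own pace and stop on an object; the grip force is fixed at half the most. Time passes only in rows, so rows that repeat a pose let the fingers close. It gives the time, the measured TCP pose, the force, the opening and the grip force at its end, in the units of the state.
- manip.state(): the state, without advancing time (a new reading comes with each control period).
- read_camera(name): name is "side" or "top"; returns the picture (420x560x3 uint8, red, green, blue); there is no depth.
- camera_model(name): a dict with "fovy" (degrees; the focal length in pixels is half the picture's height over the tangent of half this angle, whatever the lens; pixels are square), "cx", "cy" (the principal point, pixels), "distortion" ([k1, k2, p1, p2, k3] as OpenCV has them; the pictures are not rectified), "xyz" and "orientation" of the camera in the world. Camera axes: x right, y up, looking along -z (the intrinsics and any distortion apply to the point x, -y, -z); pixel columns grow to the right and rows downward; lengths in m; the calibration is good to about 2 mm. A picture is of the moment at which its call begins. camera_model takes no time and is no camera call.
- manip.sign_off(): hands the job in; it is judged then, once.
The state is a dict: "t": time; "joint_positions": joint angles; "joint_vel": joint speeds; "joint_torque": joint torques, N m; "ee_pos": TCP position; "tcp_rot": TCP orientation; "wrist_force": force on the tool from outside, world axes, zero at the start; "ft_torque": the same for the moment, N m; "opening": opening from 0.0 (shut) to 1.0 (fully open); "grasp_force": force on a finger pad.
Only numpy, scipy, OpenCV 4.12 (cv2) and the standard library are available. Lean on these libraries where they do the work, as an engineer would, in place of code of your own. Each camera call takes 0.05 s, during which the arm holds its last target. There are 200 camera calls.

TASK

Pick up the small sorting tray (it has an upright grip plate at one end), tip it over the press so that all four scraps of plastic slide off its open end into the open hopper, and set the empty tray back down flat on the bench. Then draw the press's ram straight up out of its barrel, without forcing it sideways or pulling it right out, until the middle of its T-handle is level with the pointer on the gauge post (leave the pointer as it is set). Finish holding the ram still at that height in the gripper: do not let go; the glue bottle, jar and cup stay where they are.

Things in the scene. Friction and masses are not known exactly. Their poses are not given: they have to be found in the camera images.
- press: bench moulding press, bolted to the bench (does not move). Origin: underside of its base plate, on the axis of the upright bore; z up. Base plate 150 (x) by 345 (y) by 15 mm, from y = -125 to +220. Square barrel block 60 by 60 mm, its top 125 mm above the bench, on the origin; open box hopper 145 mm towards +y; gauge post, 12 mm round and 255 mm tall, 100 mm towards -y.
- bore_mouth (a point): centre of the barrel's top face, where the bore opens. The bore is 22 mm wide and 100 mm deep, vertical, with a flat bottom (25 mm above the bench).
- hopper_in (a point): centre of the hopper's inner floor, 19 mm above the bench. Open-topped steel box, outside 130 (press x) by 120 (press y) mm, walls 4 mm, rim 71 mm above this point (90 mm above the bench). Its axes are the press's.
- pointer_tip (a point): tip of the pointer that sticks out of a black 24 mm wide slider on the gauge post, towards the barrel; 65 mm from the bore's axis, pointer 8 wide and 4 mm thick, this point at its mid height. The slider holds its height by friction (6 N); set anew each time, 35 to 65 mm above the T-handle's first height.
- ram: loose steel ram standing in the bore, about 0.45 kg: rod 20 mm round (2 mm play in the bore), foot rounded and resting on the bore's bottom at first. Origin: centre of its foot; z up along the rod. A 28 mm collar, 6 mm thick, sits 102 to 108 mm above the foot, just clear of the barrel top. It falls back if let go.
- ram_grip (a point): middle of the ram's wooden T-handle, 148 mm above the foot on the rod's axis: a bar 76 mm long (ram y), 16 mm wide (ram x, grip across this) and 18 mm tall. At first it is 173 mm above the bench and its length lies within 0.5 rad of the press's y.
- tray: white plastic sorting tray, 0.16 kg, loose on the bench. Origin: centre of its underside; z up. 150 (x) by 84 (y) mm, floor 4 mm thick, side walls 4 mm thick and 24 mm tall, end wall at +x 12 mm thick; the -x end is open: the scraps slide out there.
- tray_grip (a point): where to grip the tray: on its upright grip plate at the +x end, which is 12 mm thick (tray x, grip across this), 50 mm wide (tray y) and reaches 78 mm above the bench. This point is 62 mm up, 69 mm from the tray's origin along +x.
- tray_lip (a point): middle of the open edge of the tray's floor, top side: 75 mm from the origin along -x, 4 mm up.
- chunk1: scrap of tan plastic, block 22 by 18 by 18 mm, 14 g, lying in the tray at first; origin at its underside. Smooth: the scraps slide on the tray from a slope of about 25 degrees.
- chunk2: scrap of tan plastic, round stub 20 mm wide and 20 mm long, in the tray; origin at the centre of one end
- chunk3: scrap of tan plastic, L-shaped, 22 by 19 by 20 mm, in the tray; origin at its underside
- chunk4: scrap of tan plastic, stepped block 20 by 20 by 20 mm, in the tray; origin at the underside of its wide half
- glue: glue bottle, 44 mm round, 120 mm tall, bystander; origin at its underside
- jar: paint jar, 48 mm round, 55 mm tall, bystander; origin at its underside
- cup: white cup, 72 mm round, 90 mm tall, bystander; origin at its underside
Mind the look-alikes: they are no part of the job. What is shaped like the ram but orange, purple or red is not meant.

How it is judged:
By the outcome, as a careful person would: the job done as asked, in the order asked, and still so for the second after the job is handed in, while the arm keeps its last pose, push and grip.
It also fails if it takes over 72 s, if anything falls off the work surface, if the arm or the gripper's body presses on something with over 40 N, if the wrist force passes 120 N, or if a joint passes its speed limit or range.

## Working session

There is one attempt and no reset: what is moved stays moved. The work goes in short steps, Python scripts to look and compute and a tool call to move; the robot and the scene stay as the last step left them, time stands still between calls to the robot, and variables do not carry over. Pictures are saved under pics/ and viewed, at most 10 in all, crops included, and the job is handed in when it is done.

Besides the shell and the picture viewer there is one more tool, called after "Call:" by a JSON object that holds its "api" and its "payload". step_arm: Moves the arm, as the interface text tells. Its arguments: {"type":"object","properties":{"increments":{"type":"array","items":{"type":"array"}}},"required":["increments"]}

```bash
mkdir -p pics; ls
cat > h.py <<'E'
import numpy as np, cv2
from scipy.spatial.transform import Rotation as R
from station import manip, read_camera, camera_model
def K(m):
    f=210/np.tan(np.radians(m["fovy"])/2)
    return np.array([[f,0,m["cx"]],[0,f,m["cy"]],[0,0,1]]),np.array(m["distortion"],float)
def ray(name,px):
    m=camera_model(name);k,d=K(m)
    u=cv2.undistortPoints(np.array(px,float).reshape(-1,1,2),k,d).reshape(-1,2)
    v=np.c_[u[:,0],-u[:,1],-np.ones(len(u))]
    return np.array(m["xyz"]),R.from_quat(m["orientation"]).apply(v)
def onz(name,px,z):
    o,v=ray(name,px); return o+v*((z-o[2])/v[:,2])[:,None]
def proj(name,P):
    m=camera_model(name);k,d=K(m)
    q=R.from_quat(m["orientation"]).inv().apply(np.atleast_2d(P)-np.array(m["xyz"]))*[1,-1,-1]
    return cv2.projectPoints(q,np.zeros(3),np.zeros(3),k,d)[0].reshape(-1,2)
def tri(p1,p2,a="side",b="top"):
    o1,v1=ray(a,[p1]);o2,v2=ray(b,[p2]);v1=v1[0];v2=v2[0]
    s=np.linalg.lstsq(np.c_[v1,-v2],o2-o1,rcond=None)[0]
    A=o1+s[0]*v1;B=o2+s[1]*v2
    return (A+B)/2,np.linalg.norm(A-B)
def snap(name,f):
    im=read_camera(name);cv2.imwrite(f,im[:,:,::-1]);return im
E
python3 - <<'E'
from h import *
a=snap("side","pics/s0.png");b=snap("top","pics/t0.png")
print(camera_model("side"),camera_model("top"));print(manip.state())
E
```

```text
pics
{'fovy': 48.55221067956926, 'cx': 276.0389591807781, 'cy': 209.44570197160465, 'distortion': array([0.05479309, 0.        , 0.        , 0.        , 0.        ]), 'xyz': array([0.19795018, 0.82033814, 0.9932601 ]), 'orientation': array([-0.08472579,  0.37882531,  0.89601637, -0.21556343])} {'fovy': 51.49311031770652, 'cx': 282.0710462541127, 'cy': 205.3385143834013, 'distortion': array([-0.13158947,  0.        ,  0.        ,  0.        ,  0.        ]), 'xyz': array([0.33660827, 0.01528656, 1.62516816]), 'orientation': array([ 0.05162934, -0.05655325, -0.69627956,  0.71367424])}
{'t': 0.1, 'joint_positions': array([-1.20099324e+00,  4.23749433e-01,  1.63057271e+00, -2.51441531e-05,
        1.08859113e+00, -1.89819449e-02]), 'joint_vel': array([-0.00050209, -0.00230989, -0.00246644, -0.00044741, -0.00132142,
       -0.00032733]), 'joint_torque': array([ 8.40668326e-04, -5.45616317e+01, -2.74323839e+01,  6.45527872e-02,
        1.87988573e-02, -5.12551264e-05]), 'ee_pos': array([ 0.23675799, -0.57786899,  0.19720486]), 'tcp_rot': array([ 9.81163857e-01,  1.93176214e-01, -1.26195473e-04, -6.48230717e-04]), 'wrist_force': array([ 0.16476705, -0.60707978, -0.50636604]), 'ft_torque': array([ 0.00605986,  0.02723315, -0.02881782]), 'grasp_force': 0.0, 'opening': 0.9966762468792634}
```

View pics/s0.png

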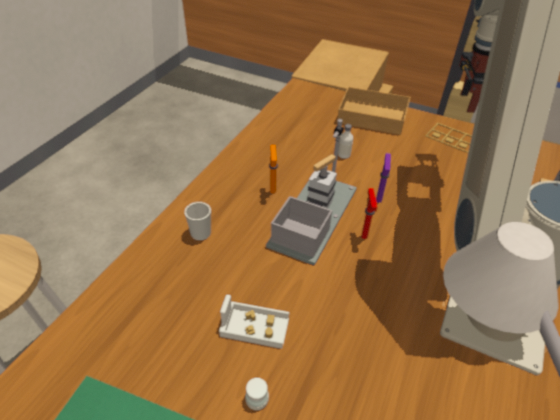

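View pics/t0.png

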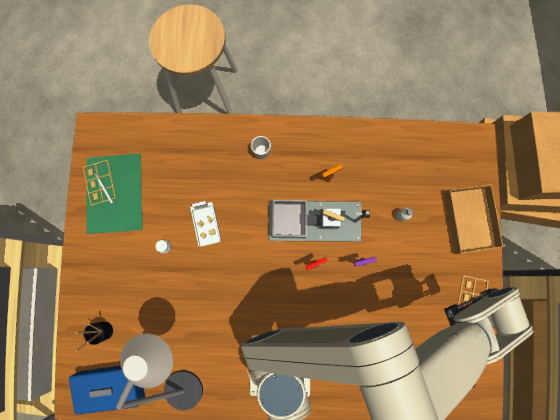

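The side picture shows the tray (254,324, with its grip plate at the left end, 227,310) and the press: hopper (302,227), barrel (322,187), wooden handle (325,161). The top picture shows the tray at (205,224), hopper (289,219), handle (333,215), gauge (365,214), glue (404,214), jar (163,246) and cup (261,147). Ram-like shapes: orange (273,170), purple (384,178), red (370,215). The one meant is the wooden-handled ram standing in the barrel at (325,161), since only it is in the bore and none of the forbidden colours. I'll confirm it in an enlarged crop.

Run:
```python
from h import *
s=cv2.imread("pics/s0.png");t=cv2.imread("pics/t0.png")
a=cv2.resize(s[120:260,260:400],(400,400),interpolation=cv2.INTER_CUBIC)
c=cv2.resize(t[190:250,260:380],(800,400)[:2] and (400,200),interpolation=cv2.INTER_CUBIC)
b=cv2.resize(s[290:350,210:300],(400,200)[:2] and (400,267),interpolation=cv2.INTER_CUBIC)
d=cv2.resize(t[190:260,180:240],(200,233),interpolation=cv2.INTER_CUBIC)
o=np.zeros((600,800,3),np.uint8);o[:400,:400]=a;o[400:600,:400]=c;o[:267,400:]=b;o[300:533,400:600]=d
cv2.imwrite("pics/c0.png",o)
def blobs(n,im,lo,hi,roi,mn=15):
    h=cv2.cvtColor(im,cv2.COLOR_BGR2HSV);m=cv2.inRange(h,lo,hi);z=np.zeros_like(m);x0,y0,x1,y1=roi;z[y0:y1,x0:x1]=m[y0:y1,x0:x1]
    k,l,st,ce=cv2.connectedComponentsWithStats(z)
    for i in range(1,k):
        if st[i,4]>=mn:
            c=np.argwhere(l==i)[:,::-1].astype(np.float32);r=cv2.minAreaRect(c);print(n,st[i],ce[i].round(1),cv2.boxPoints(r).round(1).tolist())
blobs("tray top",t,(0,0,150),(180,70,255),(180,190,230,255))
blobs("tray side",s,(0,0,150),(180,70,255),(210,290,300,350))
blobs("handle top",t,(10,70,140),(25,255,255),(315,200,350,230),5)
blobs("handle side",s,(10,70,150),(25,255,255),(305,145,340,175),5)
blobs("plate top",t,(60,0,60),(130,90,200),(262,190,370,250))
```

```text
tray top [190 201  31  46 831] [205.  223.5] [[188.8000030517578, 203.89999389648438], [211.39999389648438, 198.89999389648438], [220.89999389648438, 241.39999389648438], [198.1999969482422, 246.39999389648438]]
tray side [ 219  295   70   50 1640] [253.  322.4] [[215.60000610351562, 330.8999938964844], [223.8000030517578, 293.79998779296875], [290.5, 308.70001220703125], [282.29998779296875, 345.70001220703125]]
handle top [315 200  35   2  51] [332.8 200.3] [[315.0, 200.0], [349.0, 200.0], [349.0, 201.0], [315.0, 201.0]]
handle top [323 210  22  11 102] [333.4 215. ] [[321.8999938964844, 212.8000030517578], [323.6000061035156, 208.39999389648438], [344.5, 216.8000030517578], [342.79998779296875, 221.10000610351562]]
handle side [305 145  30  30 659] [317.2 156.4] [[305.0, 145.0], [334.0, 145.0], [334.0, 174.0], [305.0, 174.0]]
handle side [336 161   4  14  53] [337.6 167.8] [[336.0, 161.0], [339.0, 161.0], [339.0, 174.0], [336.0, 174.0]]
handle side [327 163   5   8  31] [329.4 167.1] [[327.0, 163.0], [331.0, 163.0], [331.0, 170.0], [327.0, 170.0]]
plate top [270 201   2  36  59] [270.5 218.5] [[270.0, 201.0], [271.0, 201.0], [271.0, 236.0], [270.0, 236.0]]
plate top [308 209  14   6  51] [314.9 211.8] [[308.0, 209.0], [321.0, 209.0], [321.0, 214.0], [308.0, 214.0]]
plate top [340 211  14  10  30] [345.7 215.6] [[338.70001220703125, 213.3000030517578], [340.1000061035156, 210.89999389648438], [353.5, 218.1999969482422], [352.1000061035156, 220.60000610351562]]
```

View pics/c0.png

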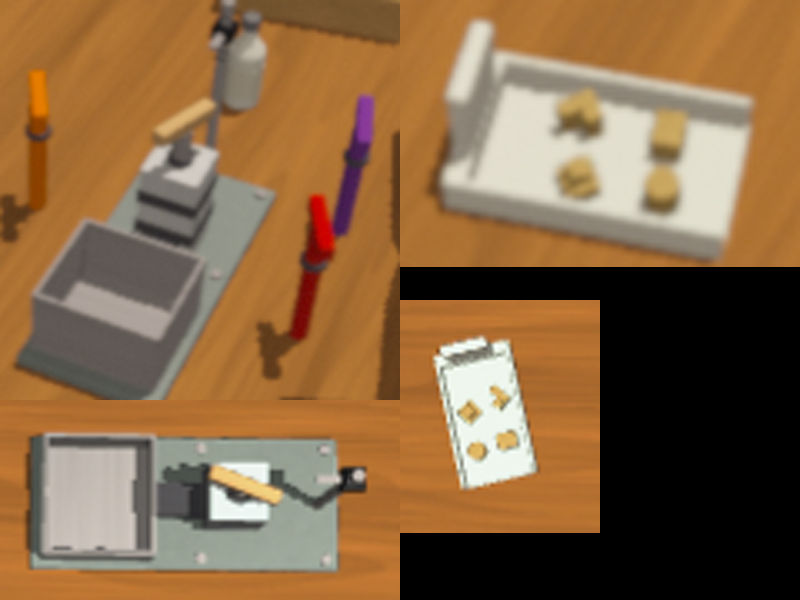

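The crop confirms it: the wooden-handled ram stands in the barrel, and the orange, red and purple ones stand loose on the bench. The tray's plate is at the far end (crop 465,350) with its open edge towards the robot (crop 500,478).

Run:
```python
from h import *
np.set_printoptions(precision=4,suppress=True)
tr=onz("top",[(221.1,241),(198.9,246.1),(190.5,206.5),(212.7,202.3)],.024)[:,:2]
print("tray",tr,"c",tr.mean(0),"len",np.linalg.norm(tr[0]-tr[3]),np.linalg.norm(tr[1]-tr[2]),np.linalg.norm(tr[0]-tr[1]))
d=(tr[2]+tr[3]-tr[0]-tr[1])/2;print("tray x yaw",np.arctan2(d[1],d[0]),"grip",tr.mean(0)+.069*d/np.linalg.norm(d))
# plate top in views
print("plate-top bits", onz("top",[(180+35/3.33+4,190+45/3.33),(192.3,205),(206,201.9)],.078)[:,:2])
print("side plate top L,R", tri((210+480/4.444-400/4.444,290+25/4.444),(206,202))) 
pl=onz("top",[(361.1,202),(360.8,240.4),(269,240.4),(269.6,200.5)],.015)[:,:2];print("plate",pl,np.linalg.norm(pl[0]-pl[3]),np.linalg.norm(pl[0]-pl[1]))
hp=onz("top",[(272,200.5),(306.8,200.5),(306.8,236.8),(272,236.8)],.09)[:,:2];print("hop",hp,hp.mean(0))
b=onz("top",[(322.4,208.9),(341,208.6),(341,226.6),(322.4,226.6)],.125)[:,:2];print("bar",b,b.mean(0))
y=b.mean(0)-hp.mean(0);print("hop-bar dist",np.linalg.norm(y),"yaw",np.arctan2(y[0],-y[1]), "press yaw",np.arctan2(-y[1],-y[0])-np.pi/2)
h=onz("top",[(333.4,215),(322.5,210.5),(343.6,219)],.182);print("handle",h, "tri",tri((324.8,162.4),(333.4,215)))
print("handle proj side of ctr@.173",proj("side",[*h[0,:2],.173]))
for z in (.2,.21,.22,.23,.24): print(z,proj("side",[*(b.mean(0)+y/np.linalg.norm(y)*.065),z]),proj("top",[*(b.mean(0)+y/np.linalg.norm(y)*.065),z]))
# hopper side-view rim check
print(proj("side",np.c_[hp,np.full(4,.09)]))
for n,p in (("cup",(261,147)),("glue",(404,214)),("jar",(163,246)),("orange",(330,172)),("red",(316,264)),("purple",(366,262))): print(n,onz("top",[p],.08)[0])
s=cv2.imread("pics/s0.png");t=cv2.imread("pics/t0.png")
o=np.zeros((600,800,3),np.uint8);o[:,:400]=cv2.resize(s[115:175,310:350],(400,600),interpolation=cv2.INTER_CUBIC);o[:400,400:]=cv2.resize(t[195:235,335:375],(400,400),interpolation=cv2.INTER_CUBIC);cv2.imwrite("pics/c1.png",o)
```

```text
tray [[0.4453 0.2284]
 [0.4242 0.3097]
 [0.5708 0.3488]
 [0.5888 0.2662]] c [0.5073 0.2883] len 0.1483396388907333 0.15171542345629613 0.08404996822193443
tray x yaw 0.25931715309147846 grip [0.574 0.306]
plate-top bits [[0.5742 0.3236]
 [0.5686 0.3313]
 [0.5811 0.2821]]
side plate top L,R (array([0.5835, 0.2843, 0.0675]), np.float64(0.002330462173473539))
plate [[ 0.6055 -0.2904]
 [ 0.4607 -0.289 ]
 [ 0.4529  0.0522]
 [ 0.6024  0.0542]] 0.34462730611570486 0.14482137897273362
hop [[ 0.5903  0.0438]
 [ 0.5934 -0.0806]
 [ 0.4634 -0.0826]
 [ 0.4604  0.0403]] [ 0.5269 -0.0198]
bar [[ 0.5593 -0.1333]
 [ 0.562  -0.1986]
 [ 0.4988 -0.1988]
 [ 0.4972 -0.134 ]] [ 0.5293 -0.1662]
hop-bar dist 0.14641928359792883 yaw 0.016529249148460885 press yaw 0.01652924914846099
handle [[ 0.5311 -0.1649  0.182 ]
 [ 0.5454 -0.1281  0.182 ]
 [ 0.5184 -0.1993  0.182 ]] tri (array([ 0.5319, -0.1661,  0.1731]), np.float64(0.0007796662759061676))
handle proj side of ctr@.173 [[324.7649 162.7256]]
0.2 [[334.7107 142.466 ]] [[353.9475 214.9798]]
0.21 [[335.0663 139.5914]] [[354.4678 214.5834]]
0.22 [[335.426  136.6855]] [[354.9952 214.1814]]
0.23 [[335.7899 133.7477]] [[355.5299 213.7738]]
0.24 [[336.158  130.7774]] [[356.0721 213.3605]]
[[272.0336 223.6903]
 [290.8447 195.5521]
 [333.4093 209.7287]
 [316.9629 239.3446]]
cup [0.7901 0.09   0.08  ]
glue [ 0.5547 -0.4355  0.08  ]
jar [0.4176 0.4289 0.08  ]
orange [ 0.7026 -0.1644  0.08  ]
red [ 0.3687 -0.1174  0.08  ]
purple [ 0.3793 -0.2955  0.08  ]
```

View pics/c1.png

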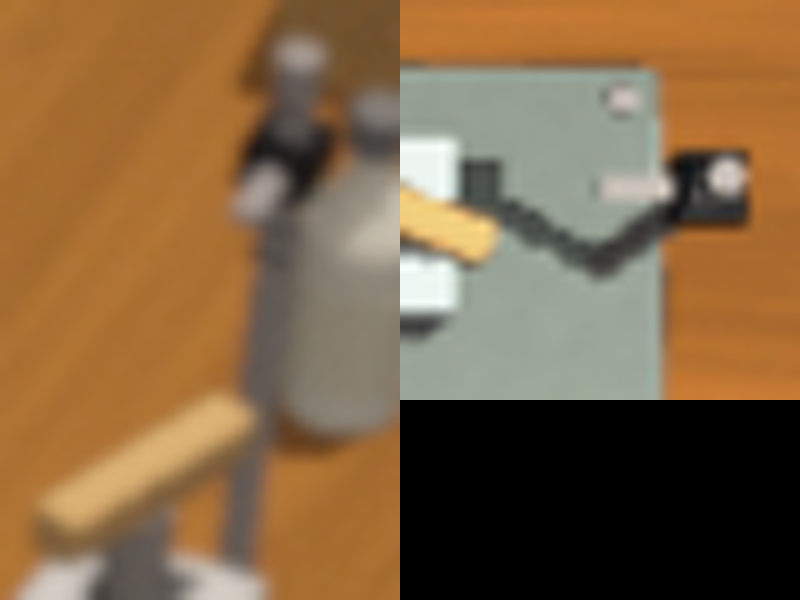

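The pointer tip is at about side (334.3,135.7) and top (355,213.7), which gives z ≈ 0.222, some 50 mm above the handle and so within 35 to 65. The handle height of 0.173, the tray sizes and the hopper distance all match too. Next I'll plan the transit to the tray.

```bash
cat >> h.py <<'E'
def down(yang,tilt=0):
    # tool y along heading yang when down; tilt>0: tool points outward along yang (open end of tray dips)
    c,s=np.cos(yang),np.sin(yang)
    y=np.array([c,s,0]);z=np.array([0,0,-1.]);x=np.cross(y,z)
    return R.from_rotvec(x*tilt)*R.from_matrix(np.c_[x,y,z])
def plan(wps,start=None):
    if start is None:
        s=manip.state();p=np.array(s["ee_pos"]);q=R.from_quat(s["tcp_rot"])
    else:p,q=start
    for P,Q in wps:
        P=np.array(P,float)
        while 1:
            d=q.inv().apply(P-p)/.15;w=(q.inv()*Q).as_rotvec()/(np.pi/4)
            n=max(1,int(np.ceil(max(abs(d).max(),abs(w).max())-1e-3)))
            w=(w/n).round(3);d=(d/n).round(3)
            rows=max(np.linalg.norm(d)*150/62.5,np.linalg.norm(w)*45/10.7)
            p=p+q.apply(d*.15);q=q*R.from_rotvec(w*np.pi/4)
            print([w.tolist(),d.tolist()],"rows>=%.1f"%rows,"->",p.round(3))
            if n==1:break
    return p,q
def st():
    s=manip.state();print({k:np.round(s[k],4).tolist() for k in ("t","joint_positions","ee_pos","tcp_rot","wrist_force","ft_torque","opening","grasp_force")})
E
python3 - <<'E'
from h import *
print(down(-1.18).as_quat())
plan([((.30,-.5,.34),down(-.9)),((.575,.305,.34),down(.259)),((.575,.305,.13),down(.259))])
E
```

```text
[0.98097044 0.19415714 0.         0.        ]
[[-0.002, -0.0, -0.359], [0.587, -0.322, -0.952]] rows>=2.8 -> [ 0.3  -0.5   0.34]
[[0.0, 0.0, -0.295], [0.954, -0.613, 0.0]] rows>=2.7 -> [ 0.355 -0.339  0.34 ]
[[0.0, 0.0, -0.236], [0.856, -0.302, 0.0]] rows>=2.2 -> [ 0.399 -0.21   0.34 ]
[[0.0, 0.0, -0.236], [0.897, -0.139, 0.0]] rows>=2.2 -> [ 0.443 -0.081  0.34 ]
[[0.0, 0.0, -0.236], [0.907, 0.029, 0.0]] rows>=2.2 -> [0.487 0.047 0.34 ]
[[0.0, 0.0, -0.236], [0.886, 0.195, 0.0]] rows>=2.2 -> [0.531 0.176 0.34 ]
[[0.0, 0.0, -0.237], [0.834, 0.355, 0.0]] rows>=2.2 -> [0.575 0.305 0.34 ]
[[0.0, 0.0, 0.0], [0.0, -0.0, 0.7]] rows>=1.7 -> [0.575 0.305 0.235]
[[0.0, 0.0, 0.0], [0.001, -0.0, 0.7]] rows>=1.7 -> [0.575 0.305 0.13 ]
```

Call:
{"api": "step_arm", "payload": {"increments": [[[0, 0, -0.36], [0.587, -0.32, -0.95], 1], [[0, 0, -0.36], [0.587, -0.32, -0.95], 1], [[0, 0, -0.36], [0.587, -0.32, -0.95], 1]]}}

```text
t: 0.48
ee_pos: [0.3009, -0.4996, 0.3421]
tcp_rot: [0.944, 0.33, 0.0, 0.0]
wrist_force: [0.0, -0.5, -0.1]
opening: 1.0
grasp_force: 0.0
```

Call:
{"api": "step_arm", "payload": {"increments": [[[0, 0, -0.295], [0.954, -0.613, 0], 1], [[0, 0, -0.295], [0.954, -0.613, 0], 1], [[0, 0, -0.295], [0.954, -0.613, 0], 1]]}}

```text
t: 0.85
ee_pos: [0.3552, -0.3371, 0.3402]
tcp_rot: [0.899, 0.437, 0.0, -0.0]
wrist_force: [0.9, -0.3, 0.4]
opening: 1.001
grasp_force: 0.0
```

Call:
{"api": "step_arm", "payload": {"increments": [[[0, 0, -0.236], [0.856, -0.3, 0], 1], [[0, 0, -0.236], [0.856, -0.3, 0], 1], [[0, 0, -0.236], [0.856, -0.3, 0], 1]]}}

```text
t: 1.23
ee_pos: [0.3996, -0.2079, 0.3403]
tcp_rot: [0.854, 0.52, 0.0, -0.0]
wrist_force: [0.4, -0.2, -0.7]
opening: 0.997
grasp_force: 0.0
```

Call:
{"api": "step_arm", "payload": {"increments": [[[0, 0, -0.236], [0.897, -0.14, 0], 1], [[0, 0, -0.236], [0.897, -0.14, 0], 1], [[0, 0, -0.236], [0.897, -0.14, 0], 1]]}}

```text
t: 1.6
ee_pos: [0.4436, -0.0799, 0.3402]
tcp_rot: [0.803, 0.596, -0.0, -0.0]
wrist_force: [0.7, 0.1, 0.3]
opening: 0.997
grasp_force: 0.0
```

Call:
{"api": "step_arm", "payload": {"increments": [[[0, 0, -0.236], [0.907, 0.03, 0], 1], [[0, 0, -0.236], [0.907, 0.03, 0], 1], [[0, 0, -0.236], [0.907, 0.03, 0], 1]]}}

```text
t: 1.98
ee_pos: [0.4879, 0.0483, 0.34]
tcp_rot: [0.745, 0.668, -0.0, -0.0]
wrist_force: [-0.0, -0.6, 0.4]
opening: 1.0
grasp_force: 0.0
```

Call:
{"api": "step_arm", "payload": {"increments": [[[0, 0, -0.236], [0.886, 0.195, 0], 1], [[0, 0, -0.236], [0.886, 0.195, 0], 1], [[0, 0, -0.236], [0.886, 0.195, 0], 1]]}}

```text
t: 2.35
ee_pos: [0.532, 0.1766, 0.3397]
tcp_rot: [0.68, 0.733, -0.0, -0.0]
wrist_force: [0.0, -0.1, -0.9]
opening: 1.002
grasp_force: 0.0
```

Call:
{"api": "step_arm", "payload": {"increments": [[[0, 0, -0.237], [0.834, 0.355, 0], 1], [[0, 0, -0.237], [0.834, 0.355, 0], 1], [[0, 0, -0.237], [0.834, 0.355, 0], 1], [[0, 0, -0.237], [0.834, 0.355, 0], 1]]}}

```text
t: 2.85
ee_pos: [0.575, 0.3027, 0.3397]
tcp_rot: [0.61, 0.793, -0.001, 0.0]
wrist_force: [0.3, -0.2, -0.1]
opening: 1.002
grasp_force: 0.0
```

Call:
{"api": "step_arm", "payload": {"increments": [[[0, 0, 0], [0.015, 0, 0.9], 1], [[0, 0, 0], [0.015, 0, 0.9], 1], [[0, 0, 0], [0.015, 0, 0.9], 1]]}}

```text
t: 3.22
ee_pos: [0.5716, 0.3028, 0.2016]
tcp_rot: [0.61, 0.792, -0.004, -0.002]
wrist_force: [0.1, -0.7, 0.5]
opening: 1.004
grasp_force: 0.0
```

Run:
```python
from h import *
st()
a=snap("side","pics/s1.png");b=snap("top","pics/t1.png")
o=np.zeros((500,800,3),np.uint8)
o[:,:500]=cv2.resize(a[230:360,190:320],(500,500));o[:300,500:]=cv2.resize(b[180:260,170:250],(300,300));cv2.imwrite("pics/c2.png",o[:,:,::-1])
plan([((.575,.306,.043),down(.259))])
```

```text
{'t': 3.225, 'joint_positions': [0.469, 0.4552, 1.569, -0.0006, 1.1259, 0.2113], 'ee_pos': [0.5716, 0.3028, 0.2016], 'tcp_rot': [0.6103, 0.7922, -0.0039, -0.0016], 'wrist_force': [0.1049, -0.7288, 0.4633], 'ft_torque': [0.0031, -0.082, 0.0594], 'opening': 1.0038, 'grasp_force': 0.0}
[[-0.001, 0.0, -0.0], [0.003, 0.004, 0.542]] rows>=1.3 -> [0.575 0.305 0.124]
[[-0.001, 0.001, -0.001], [0.003, 0.003, 0.542]] rows>=1.3 -> [0.575 0.306 0.043]
```

View pics/c2.png

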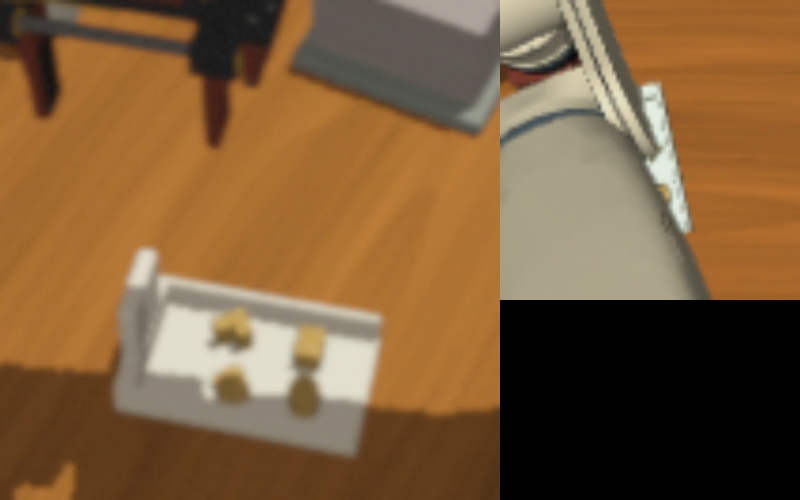

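The open fingers (crop 40,140 and 215,140) are above the plate (140,255) on either side of it. I'll descend and grip.

Call:
{"api": "step_arm", "payload": {"increments": [[[0, 0, 0], [0, 0.01, 0.5], 1], [[0, 0, 0], [0, 0.01, 0.5], 1], [[0, 0, 0], [0, 0.01, 0.55], 1], [[0, 0, 0], [0, 0.01, 0.75], 1], [[0, 0, 0], [0, 0.01, 1.0], 1], [[0, 0, 0], [0, 0.01, 1.0], 1]]}}

```text
t: 4.08
ee_pos: [0.5753, 0.3067, 0.0552]
tcp_rot: [0.609, 0.793, -0.001, -0.0]
wrist_force: [-0.8, -0.9, -0.3]
opening: 0.998
grasp_force: 0.0
```

Run:
```python
from h import *
st();plan([((.575,.306,.043),down(.259))])
```

```text
{'t': 4.075, 'joint_positions': [0.4716, 0.6382, 1.6432, -0.0001, 0.8622, 0.2115], 'ee_pos': [0.5753, 0.3067, 0.0552], 'tcp_rot': [0.6094, 0.7928, -0.0009, -0.0004], 'wrist_force': [-0.7753, -0.9053, -0.3357], 'ft_torque': [-0.0131, -0.105, -0.0095], 'opening': 0.9978, 'grasp_force': 0.0}
[[-0.002, 0.001, 0.001], [-0.004, -0.003, 0.081]] rows>=0.2 -> [0.575 0.306 0.043]
```

Call:
{"api": "step_arm", "payload": {"increments": [[[0, 0, 0], [0, 0, 0.07], 1], [[0, 0, 0], [0, 0, 0.07], -1], [[0, 0, 0], [0, 0, 0.07], -1], [[0, 0, 0], [0, 0, 0.07], -1], [[0, 0, 0], [0, 0, 0.07], -1], [[0, 0, 0], [0, 0, 0.07], -1], [[0, 0, 0], [0, 0, 0.07], -1], [[0, 0, 0], [0, 0, 0.07], -1]]}}

```text
t: 5.08
ee_pos: [0.5757, 0.307, 0.0448]
tcp_rot: [0.609, 0.793, -0.0, -0.0]
wrist_force: [-0.5, -0.1, 0.3]
opening: 0.243
grasp_force: 0.0
```

Call:
{"api": "step_arm", "payload": {"increments": [[[0, 0, 0], [0, 0, 0], -1], [[0, 0, 0], [0, 0, 0], -1], [[0, 0, 0], [0, 0, -0.1], -1], [[0, 0, 0], [0, 0, -0.2], -1], [[0, 0, 0], [0, 0, -0.4], -1], [[0, 0, 0], [0, 0, -0.6], -1], [[0, 0, 0], [0, 0, -0.6], -1]]}}

```text
t: 5.95
ee_pos: [0.5777, 0.308, 0.1384]
tcp_rot: [0.609, 0.793, 0.003, 0.001]
wrist_force: [0.6, 0.1, -2.5]
opening: 0.136
grasp_force: 30.0
```

Run:
```python
from h import *
st()
a=snap("side","pics/s2.png");cv2.imwrite("pics/c3.png",cv2.resize(a[230:360,190:320],(500,500))[:,:,::-1])
# kinematics fit (r0=0): known states
from scipy.optimize import least_squares
D=[([.423749,1.630573,1.088591],np.hypot(.236758,.577869),.197205),([.4552,1.569,1.1259],np.hypot(.5716,.3028),.2016),([.6382,1.6432,.8622],np.hypot(.5753,.3067),.0552)]
s=manip.state();j=s["joint_positions"];D.append((j[[1,2,4]],np.hypot(*s["ee_pos"][:2]),s["ee_pos"][2]))
def f(p):
    o=[]
    for (a,b,c),r,z in D:
        o+=[p[0]*np.sin(a)+p[1]*np.sin(a+b)+p[2]*np.sin(a+b+c)+p[4]-r,p[3]+p[0]*np.cos(a)+p[1]*np.cos(a+b)+p[2]*np.cos(a+b+c)-z]
    return o+[(p[4])*.05,(p[2]-.25)*.01]
q=least_squares(f,[.45,.45,.25,.3,0]);print(q.x,np.array(q.fun).round(4))
```

```text
{'t': 5.95, 'joint_positions': [0.4717, 0.53, 1.6067, 0.0, 0.9986, 0.2117], 'ee_pos': [0.5777, 0.308, 0.1384], 'tcp_rot': [0.6095, 0.7928, 0.0029, 0.0014], 'wrist_force': [0.558, 0.138, -2.5033], 'ft_torque': [0.0029, -0.2177, 0.0061], 'opening': 0.1361, 'grasp_force': 30.0225}
[0.47449481 0.48028117 0.18687751 0.17380356 0.00641581] [ 0.002  -0.001  -0.0017  0.0011  0.0008 -0.0005 -0.0012  0.0004  0.0003
 -0.0006]
```

View pics/c3.png

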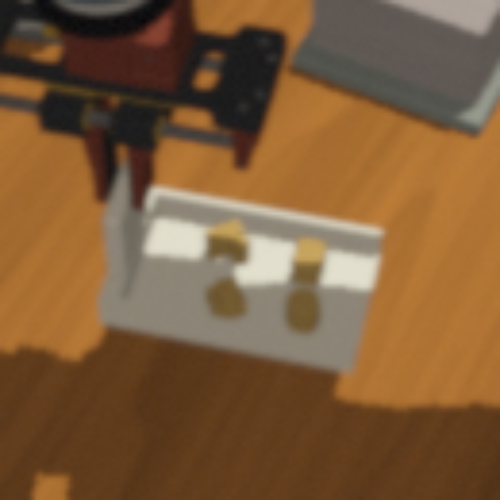

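The tray is held level with all four scraps in it (crop 228,240; 308,258; 226,300; 303,312). I'll carry it to a spot left of and above the hopper.

Run:
```python
from h import *
p,q=plan([((.58,.306,.25),down(.259)),((.636,.105,.25),down(.87)),((.636,.105,.25),down(.87,.21))])
```

```text
[[0.004, -0.001, 0.001], [-0.014, 0.023, -0.757]] rows>=1.8 -> [0.58  0.306 0.25 ]
[[-0.0, 0.0, -0.389], [-0.696, 0.009, 0.0]] rows>=1.7 -> [0.608 0.206 0.25 ]
[[-0.0, 0.0, -0.389], [-0.666, -0.201, 0.0]] rows>=1.7 -> [0.636 0.105 0.25 ]
[[0.267, 0.0, 0.0], [0.0, -0.0, 0.0]] rows>=1.1 -> [0.636 0.105 0.25 ]
```

Call:
{"api": "step_arm", "payload": {"increments": [[[0, 0, 0], [0, 0, -0.2], -1], [[0, 0, 0], [0, 0, -0.4], -1], [[0, 0, 0], [0, 0, -0.6], -1], [[0, 0, 0], [0, 0, -0.75], -1], [[0, 0, 0], [0, 0, -0.75], -1]]}}

```text
t: 6.62
ee_pos: [0.5761, 0.3072, 0.2478]
tcp_rot: [0.609, 0.793, 0.001, 0.0]
wrist_force: [-0.5, -0.5, -2.5]
opening: 0.134
grasp_force: 30.0
```

Call:
{"api": "step_arm", "payload": {"increments": [[[0, 0, -0.05], [-0.1, 0, 0], -1], [[0, 0, -0.15], [-0.25, 0, 0], -1], [[0, 0, -0.25], [-0.45, 0, 0], -1], [[0, 0, -0.35], [-0.6, 0, 0], -1], [[0, 0, -0.39], [-0.7, 0, 0], -1]]}}

```text
t: 7.25
ee_pos: [0.6017, 0.2041, 0.2446]
tcp_rot: [0.481, 0.877, -0.001, -0.001]
wrist_force: [-0.4, 0.8, -2.9]
opening: 0.133
grasp_force: 30.0
```

Call:
{"api": "step_arm", "payload": {"increments": [[[0, 0, -0.1], [-0.15, -0.05, 0], -1], [[0, 0, -0.2], [-0.3, -0.1, 0], -1], [[0, 0, -0.3], [-0.5, -0.15, 0], -1], [[0, 0, -0.35], [-0.6, -0.18, 0], -1], [[0, 0, -0.39], [-0.66, -0.2, 0], -1], [[0, 0, -0.39], [-0.66, -0.2, 0], -1]]}}

```text
t: 8.0
ee_pos: [0.6295, 0.1051, 0.245]
tcp_rot: [0.343, 0.939, -0.001, -0.002]
wrist_force: [-0.4, 0.2, -3.0]
opening: 0.132
grasp_force: 30.0
```

Call:
{"api": "step_arm", "payload": {"increments": [[[0.1, 0, 0], [0, 0, 0], -1], [[0.2, 0, 0], [0, 0, 0], -1], [[0.27, 0, 0], [0, 0, 0], -1], [[0.27, 0, 0], [0, 0, 0], -1]]}}

```text
t: 8.5
ee_pos: [0.6301, 0.1071, 0.2455]
tcp_rot: [0.34, 0.935, -0.1, -0.037]
wrist_force: [-0.1, 1.0, -2.0]
opening: 0.138
grasp_force: 30.0
```

```bash
cat > k.py <<'E'
from h import *
from scipy.optimize import least_squares
LIM=np.array([[-3,3],[-.9,2.11],[.09,2.58],[-1.31,4.45],[.11,2.69],[-2.54,2.54]])
def fk(j,L,s4=1):
    A=R.from_euler("z",j[0])*R.from_euler("y",j[1]);B=A*R.from_euler("y",j[2])
    W=B*R.from_euler("z",s4*j[3])*R.from_euler("y",j[4])*R.from_euler("z",j[5]+np.pi/2)
    return np.array([0,0,L[3]])+A.apply([L[4],0,L[0]])+B.apply([L[5],0,L[1]])+W.apply([0,0,L[2]]),W
def ik(P,Q,j0,L,s4=1):
    def f(j):
        p,q=fk(j,L,s4);return np.r_[(p-P)*5,(q.inv()*Q).as_rotvec(),.0005*(j-j0)]
    r=least_squares(f,np.clip(j0,LIM[:,0]+.01,LIM[:,1]-.01),bounds=(LIM[:,0],LIM[:,1]));return r.x,np.linalg.norm(r.fun[:6])
E
python3 - <<'E'
from k import *
st();s=manip.state();j=s["joint_positions"];q=R.from_quat(s["tcp_rot"])
D=[([-1.200993,.423749,1.630573,0,1.088591,-.018982],[.236758,-.577869,.197205]),([.469,.4552,1.569,-.0006,1.1259,.2113],[.5716,.3028,.2016]),([.4716,.6382,1.6432,0,.8622,.2115],[.5753,.3067,.0552]),([.4717,.53,1.6067,0,.9986,.2117],[.5777,.308,.1384]),(j,s["ee_pos"])]
for s4 in (1,-1):
    r=least_squares(lambda L:np.concatenate([fk(a,L,s4)[0]-b for a,b in D]+[L[4:]*.02]),[.47,.48,.25,.25,0,0])
    print(s4,r.x.round(4),np.abs(r.fun).max(),(fk(j,r.x,s4)[1].inv()*q).magnitude())
    if (fk(j,r.x,s4)[1].inv()*q).magnitude()<.01: np.save("L.npy",np.r_[r.x,s4])
E
```

```text
{'t': 8.5, 'joint_positions': [0.2168, 0.4894, 1.4267, -0.1303, 1.3977, -0.6234], 'ee_pos': [0.6301, 0.1071, 0.2455], 'tcp_rot': [0.3396, 0.9345, -0.0997, -0.0371], 'wrist_force': [-0.1381, 1.0471, -2.0347], 'ft_torque': [0.2742, -0.3209, 0.038], 'opening': 0.1377, 'grasp_force': 30.0449}
1 [0.4858 0.4627 0.2502 0.2374 0.0235 0.0092] 0.011590121409343124 4.810660629710136e-16
-1 [ 0.0981  0.3506 -0.179  -0.145   0.1423 -0.333 ] 0.016536752869094618 0.26063852666851667
```

My tilt sign was reversed: the open end rose 12°, which is harmless. I'll tilt the other way.

Call:
{"api": "step_arm", "payload": {"increments": [[[-0.15, 0, 0], [0, 0, 0], -1], [[-0.3, 0, 0], [0, 0, 0], -1], [[-0.45, 0, 0], [0, 0, 0], -1], [[-0.55, 0, 0], [0, 0, 0], -1], [[-0.55, 0, 0], [0, 0, 0], -1]]}}

```text
t: 9.12
ee_pos: [0.629, 0.1047, 0.247]
tcp_rot: [0.341, 0.934, 0.103, 0.037]
wrist_force: [-0.1, 0.5, -2.4]
opening: 0.13
grasp_force: 30.0
```

```bash
sed -i 's/from_rotvec(x\*tilt)/from_rotvec(-x*tilt)/' h.py
python3 - <<'E'
from k import *
st();s=manip.state();j=s["joint_positions"];q=R.from_quat(s["tcp_rot"])
D=[([-1.200993,.423749,1.630573,0,1.088591,-.018982],[.236758,-.577869,.197205]),([.469,.4552,1.569,-.0006,1.1259,.2113],[.5716,.3028,.2016]),([.4716,.6382,1.6432,0,.8622,.2115],[.5753,.3067,.0552]),([.4717,.53,1.6067,0,.9986,.2117],[.5777,.308,.1384]),([.2168,.4894,1.4267,-.1303,1.3977,-.6234],[.6301,.1071,.2455]),(j,s["ee_pos"])]
r=least_squares(lambda L:np.concatenate([fk(a,L)[0]-b for a,b in D]+[L[4:]*.005]),[.47,.48,.25,.25,0,0])
L=r.x;print(L.round(4),r.fun.round(4),(fk(j,L)[1].inv()*q).magnitude());np.save("L.npy",L)
lip=np.array([.543,-.005,.105])
for hd in (.87,.5,1.2,-.87):
  jj=j.copy()
  for th in (.2,.5,.7,.87):
    Q=down(hd,th);P=lip+Q.apply([0,.144,-.058+.019]);jj,e=ik(P,Q,jj,L);print(hd,th,P.round(3),jj.round(2),round(e,4))
E
```

```text
{'t': 9.125, 'joint_positions': [0.0634, 0.3189, 1.6845, 0.189, 0.9943, -0.8985], 'ee_pos': [0.629, 0.1047, 0.247], 'tcp_rot': [0.3412, 0.9336, 0.1028, 0.0371], 'wrist_force': [-0.082, 0.5253, -2.4483], 'ft_torque': [-0.1124, -0.0913, 0.0009], 'opening': 0.1298, 'grasp_force': 30.0116}
[ 0.5722  0.4877  0.3423  0.3177 -0.0037  0.0844] [-0.0112 -0.004  -0.      0.0054 -0.0106 -0.      0.0054 -0.0106 -0.
  0.0055 -0.0105 -0.0001  0.0028 -0.0126  0.      0.0008 -0.0106  0.0001
 -0.      0.0004] 4.0653273343327434e-16
0.87 0.2 [0.629 0.097 0.172] [ 0.08  0.41  1.74  0.19  0.86 -0.91] 0.0
0.87 0.5 [0.612 0.077 0.208] [-0.09  0.3   1.9   0.63  0.74 -1.39] 0.0
0.87 0.7 [0.598 0.06  0.228] [-0.23  0.27  2.    0.97  0.77 -1.79] 0.0
0.87 0.87 [0.584 0.043 0.24 ] [-0.36  0.29  2.07  1.21  0.88 -2.11] 0.0
0.5 0.2 [0.66  0.059 0.172] [ 0.04  0.43  1.71  0.12  0.83 -0.53] 0.0
0.5 0.5 [0.637 0.047 0.208] [-0.06  0.28  1.93  0.51  0.55 -0.95] 0.0
0.5 0.7 [0.618 0.036 0.228] [-0.16  0.22  2.08  1.04  0.48 -1.52] 0.0
0.5 0.87 [0.598 0.025 0.24 ] [-0.27  0.21  2.19  1.52  0.56 -2.06] 0.0
1.2 0.2 [0.591 0.119 0.172] [ 0.1   0.39  1.78  0.23  0.9  -1.24] 0.0
1.2 0.5 [0.582 0.095 0.208] [-0.11  0.32  1.87  0.63  0.91 -1.69] 0.0
1.2 0.7 [0.574 0.074 0.228] [-0.26  0.33  1.91  0.86  1.01 -1.98] 0.0
1.2 0.87 [0.566 0.054 0.24 ] [-0.38  0.37  1.94  1.01  1.13 -2.19] 0.0
-0.87 0.2 [ 0.629 -0.107  0.172] [-0.09  0.41  1.74 -0.18  0.86  0.89] 0.0
-0.87 0.5 [ 0.612 -0.087  0.208] [ 0.08  0.3   1.91 -0.62  0.73  1.37] 0.0
-0.87 0.7 [ 0.598 -0.07   0.228] [ 0.21  0.27  2.01 -0.97  0.76  1.78] 0.0
-0.87 0.87 [ 0.584 -0.053  0.24 ] [ 0.34  0.29  2.08 -1.22  0.86  2.1 ] 0.0
```

Run:
```python
from h import *
lip=np.array([.543,-.005,.108])
W=[]
for th in (.25,.6,.9):
    Q=down(.87,th);W.append((lip+Q.apply([0,.144,-.039]),Q))
plan(W)
```

```text
[[-0.04, -0.001, -0.0], [-0.034, -0.156, 0.413]] rows>=1.1 -> [0.627 0.094 0.181]
[[-0.445, -0.0, -0.0], [0.0, -0.147, -0.313]] rows>=1.9 -> [0.605 0.069 0.221]
[[-0.382, -0.0, -0.0], [0.0, -0.12, -0.273]] rows>=1.6 -> [0.581 0.04  0.245]
```

Call:
{"api": "step_arm", "payload": {"increments": [[[-0.02, 0, 0], [-0.02, -0.05, 0.15], -1], [[-0.04, 0, 0], [-0.03, -0.1, 0.3], -1], [[-0.04, 0, 0], [-0.034, -0.156, 0.41], -1], [[-0.04, 0, 0], [-0.034, -0.156, 0.41], -1]]}}

```text
t: 9.62
ee_pos: [0.6272, 0.0954, 0.1806]
tcp_rot: [0.34, 0.932, 0.117, 0.041]
wrist_force: [-0.0, 0.2, -3.2]
opening: 0.133
grasp_force: 30.0
```

Call:
{"api": "step_arm", "payload": {"increments": [[[-0.1, 0, 0], [0, -0.035, -0.07], -1], [[-0.2, 0, 0], [0, -0.07, -0.14], -1], [[-0.3, 0, 0], [0, -0.1, -0.21], -1], [[-0.4, 0, 0], [0, -0.135, -0.28], -1], [[-0.445, 0, 0], [0, -0.147, -0.313], -1], [[-0.445, 0, 0], [0, -0.147, -0.313], -1]]}}

```text
t: 10.38
ee_pos: [0.6076, 0.0696, 0.2234]
tcp_rot: [0.327, 0.897, 0.278, 0.102]
wrist_force: [0.8, -0.8, -2.2]
opening: 0.135
grasp_force: 30.0
```

Call:
{"api": "step_arm", "payload": {"increments": [[[-0.1, 0, 0], [0, -0.03, -0.07], -1], [[-0.2, 0, 0], [0, -0.06, -0.14], -1], [[-0.3, 0, 0], [0, -0.09, -0.21], -1], [[-0.38, 0, 0], [0, -0.12, -0.27], -1], [[-0.38, 0, 0], [0, -0.12, -0.27], -1], [[-0.38, 0, 0], [0, -0.12, -0.27], -1], [[-0.38, 0, 0], [0, -0.12, -0.27], -1], [[-0.38, 0, 0], [0, -0.12, -0.27], -1]]}}

```text
t: 11.38
ee_pos: [0.5831, 0.0417, 0.2458]
tcp_rot: [0.307, 0.847, 0.408, 0.149]
wrist_force: [0.4, 0.4, -1.6]
opening: 0.13
grasp_force: 30.0
```

Run:
```python
from h import *
st()
a=snap("side","pics/s3.png");b=snap("top","pics/t3.png")
o=np.zeros((500,800,3),np.uint8)
o[:,:500]=cv2.resize(a[150:290,230:370],(500,500));o[:300,500:]=cv2.resize(b[180:260,250:330],(300,300));cv2.imwrite("pics/c4.png",o[:,:,::-1])
```

```text
{'t': 11.375, 'joint_positions': [-0.3926, 0.2843, 2.0765, 1.2225, 0.9179, -2.1354], 'ee_pos': [0.5831, 0.0417, 0.2458], 'tcp_rot': [0.3075, 0.8465, 0.4083, 0.1487], 'wrist_force': [0.3552, 0.4239, -1.605], 'ft_torque': [-0.464, 0.2099, 0.0296], 'opening': 0.1303, 'grasp_force': 29.993}
```

View pics/c4.png

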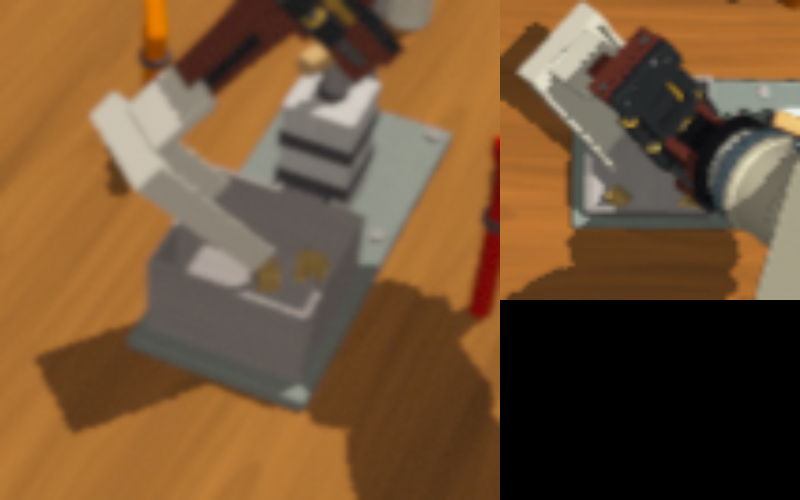

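The scraps are in the hopper (crop 268,272; 312,265) and the wrist reads 1.6 N, the weight of the empty tray. I'll carry it back.

Run:
```python
from h import *
plan([((.60,.07,.29),down(.87,.5)),((.62,.105,.27),down(.87,0)),((.576,.307,.2),down(.259)),((.576,.307,.056),down(.259))])
```

```text
[[0.508, -0.002, 0.003], [0.035, 0.368, -0.013]] rows>=2.1 -> [0.6  0.07 0.29]
[[0.637, -0.0, 0.001], [0.048, 0.168, 0.244]] rows>=2.7 -> [0.62  0.105 0.27 ]
[[-0.0, -0.0, 0.389], [0.547, 0.42, 0.233]] rows>=1.7 -> [0.598 0.206 0.235]
[[-0.0, -0.0, 0.389], [0.647, 0.236, 0.234]] rows>=1.7 -> [0.576 0.307 0.2  ]
[[-0.0, -0.0, -0.0], [-0.0, 0.0, 0.96]] rows>=2.3 -> [0.576 0.307 0.056]
```

Call:
{"api": "step_arm", "payload": {"increments": [[[0.1, 0, 0], [0.01, 0.1, 0], -1], [[0.3, 0, 0], [0.02, 0.25, 0], -1], [[0.508, 0, 0], [0.035, 0.37, -0.013], -1], [[0.508, 0, 0], [0.035, 0.37, -0.013], -1]]}}

```text
t: 11.98
ee_pos: [0.6015, 0.0708, 0.2925]
tcp_rot: [0.331, 0.911, 0.232, 0.086]
wrist_force: [0.3, 0.5, -1.7]
opening: 0.13
grasp_force: 30.0
```

Call:
{"api": "step_arm", "payload": {"increments": [[[0.2, 0, 0], [0.015, 0.05, 0.07], -1], [[0.4, 0, 0], [0.03, 0.1, 0.15], -1], [[0.6, 0, 0], [0.045, 0.16, 0.23], -1], [[0.637, 0, 0], [0.048, 0.168, 0.244], -1], [[0.637, 0, 0], [0.048, 0.168, 0.244], -1]]}}

```text
t: 12.6
ee_pos: [0.6195, 0.1054, 0.2693]
tcp_rot: [0.341, 0.94, 0.0, -0.001]
wrist_force: [0.3, 0.0, -1.8]
opening: 0.132
grasp_force: 30.0
```

Call:
{"api": "step_arm", "payload": {"increments": [[[0, 0, 0.2], [0.27, 0.21, 0.1], -1], [[0, 0, 0.389], [0.547, 0.42, 0.233], -1], [[0, 0, 0.389], [0.547, 0.42, 0.233], -1]]}}

```text
t: 12.98
ee_pos: [0.5952, 0.2069, 0.2337]
tcp_rot: [0.481, 0.877, -0.0, -0.002]
wrist_force: [-0.3, -0.1, -1.3]
opening: 0.13
grasp_force: 30.0
```

Call:
{"api": "step_arm", "payload": {"increments": [[[0, 0, 0.2], [0.32, 0.12, 0.12], -1], [[0, 0, 0.389], [0.647, 0.236, 0.234], -1], [[0, 0, 0.389], [0.647, 0.236, 0.234], -1], [[0, 0, 0.389], [0.647, 0.236, 0.234], -1]]}}

```text
t: 13.48
ee_pos: [0.5758, 0.3051, 0.2007]
tcp_rot: [0.608, 0.794, 0.0, 0.0]
wrist_force: [-0.1, -0.8, -1.4]
opening: 0.132
grasp_force: 30.0
```

Run:
```python
from h import *
st()
plan([((.576,.307,.06),down(.259))])
a=snap("side","pics/s4.png");b=snap("top","pics/t4.png")
o=np.zeros((500,800,3),np.uint8)
o[:,:500]=cv2.resize(a[190:330,190:330],(500,500));o[:300,500:]=cv2.resize(b[180:260,250:330],(300,300));cv2.imwrite("pics/c5.png",o[:,:,::-1])
```

```text
{'t': 13.475, 'joint_positions': [0.4691, 0.4588, 1.5655, -0.0001, 1.1167, 0.2065], 'ee_pos': [0.5758, 0.3051, 0.2007], 'tcp_rot': [0.6084, 0.7936, 0.0002, 0.0002], 'wrist_force': [-0.1243, -0.8082, -1.4038], 'ft_torque': [-0.0561, -0.1655, 0.0179], 'opening': 0.1323, 'grasp_force': 30.0009}
[[0.001, -0.0, 0.005], [0.012, 0.004, 0.938]] rows>=2.3 -> [0.576 0.307 0.06 ]
```

View pics/c5.png

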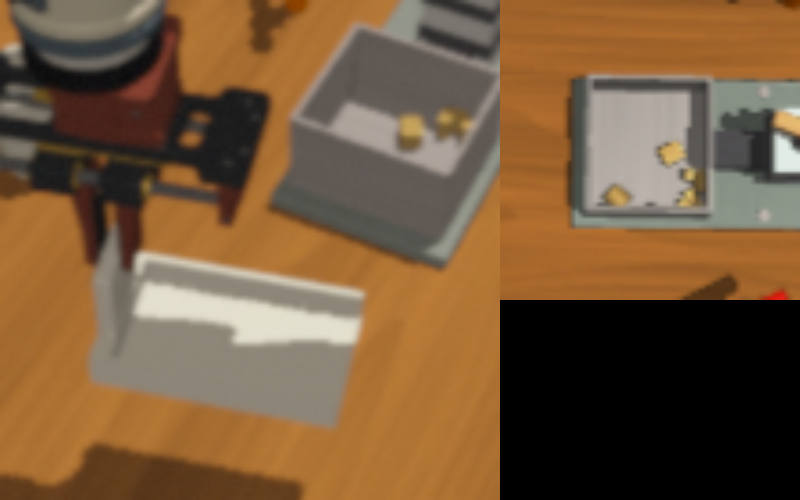

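The tray is empty, and all four scraps are in the hopper (top crop 670,152; 690,175; 688,198; 618,195). I'll set it down.

Call:
{"api": "step_arm", "payload": {"increments": [[[0, 0, 0], [0, 0, 0.3], -1], [[0, 0, 0], [0.01, 0, 0.6], -1], [[0, 0, 0], [0.01, 0, 0.8], -1], [[0, 0, 0], [0.01, 0, 0.93], -1], [[0, 0, 0], [0.01, 0, 0.94], -1], [[0, 0, 0], [0.01, 0, 0.94], -1]]}}

```text
t: 14.32
ee_pos: [0.5761, 0.3083, 0.0603]
tcp_rot: [0.609, 0.793, 0.001, 0.0]
wrist_force: [-0.8, 0.5, -0.3]
opening: 0.135
grasp_force: 30.0
```

Call:
{"api": "step_arm", "payload": {"increments": [[[0, 0, 0], [0, 0, 0.03], -1], [[0, 0, 0], [0, 0, 0.06], -1], [[0, 0, 0], [0, 0, 0.08], -1], [[0, 0, 0], [0, 0, 0.1], -1], [[0, 0, 0], [0, 0, 0.105], -1], [[0, 0, 0], [0, 0, 0.105], -1]]}}

```text
t: 15.08
ee_pos: [0.5757, 0.3081, 0.0449]
tcp_rot: [0.609, 0.793, 0.0, 0.0]
wrist_force: [-2.5, -3.6, 9.8]
opening: 0.131
grasp_force: 30.0
```

Call:
{"api": "step_arm", "payload": {"increments": [[[0, 0, 0], [0, 0, -0.015], 1], [[0, 0, 0], [0, 0, -0.015], 1], [[0, 0, 0], [0, 0, -0.015], 1], [[0, 0, 0], [0, 0, -0.015], 1], [[0, 0, 0], [0, 0, -0.015], 1], [[0, 0, 0], [0, 0, -0.015], 1]]}}

```text
t: 15.82
ee_pos: [0.5749, 0.3081, 0.0455]
tcp_rot: [0.609, 0.793, -0.0, -0.0]
wrist_force: [-0.1, 0.7, 0.3]
opening: 0.775
grasp_force: 0.0
```

Call:
{"api": "step_arm", "payload": {"increments": [[[0, 0, 0], [0, 0, -0.2], 1], [[0, 0, 0], [0, 0, -0.5], 1], [[0, 0, 0], [0, 0, -0.95], 1], [[0, 0, 0], [0, 0, -0.95], 1]]}}

```text
t: 16.32
ee_pos: [0.5779, 0.3097, 0.1936]
tcp_rot: [0.609, 0.793, 0.004, 0.002]
wrist_force: [0.3, 0.1, -1.1]
opening: 1.001
grasp_force: 0.0
```

Run:
```python
from h import *
st()
a=snap("side","pics/s5.png");b=snap("top","pics/t5.png")
h=cv2.cvtColor(a[:,:,::-1].copy(),cv2.COLOR_BGR2HSV);t=cv2.cvtColor(b[:,:,::-1].copy(),cv2.COLOR_BGR2HSV)
m=cv2.inRange(h,(0,0,110),(180,60,255))[290:350,205:300];print("tray side bbox",cv2.boundingRect(m),cv2.countNonZero(m))
m=np.zeros(t.shape[:2],np.uint8);m[205:228,318:352]=cv2.inRange(t,(12,70,140),(28,255,255))[205:228,318:352]
c=np.argwhere(m)[:,::-1].astype(np.float32);r=cv2.minAreaRect(c);print("handle",r,c.mean(0),onz("top",[r[0],c.mean(0)],.182))
bx=cv2.boxPoints(r);w=onz("top",bx,.182)[:,:2];e=[w[i]-w[(i+1)%4] for i in range(2)];print([ (np.linalg.norm(v),np.arctan2(v[1],v[0])) for v in e])
plan([((.56,.2,.34),down(0)),((.531,-.165,.34),down(-.363)),((.531,-.165,.21),down(-.363))])
```

```text
{'t': 16.325, 'joint_positions': [0.4737, 0.4678, 1.5686, 0.0, 1.0957, 0.2122], 'ee_pos': [0.5779, 0.3097, 0.1936], 'tcp_rot': [0.6089, 0.7933, 0.0042, 0.002], 'wrist_force': [0.2561, 0.1477, -1.1064], 'ft_torque': [-0.0025, -0.0711, -0.0172], 'opening': 1.0008, 'grasp_force': 0.0}
tray side bbox (15, 5, 69, 53) 2390
handle ((333.2100524902344, 214.70411682128906), (22.464237213134766, 4.6233906745910645), 22.380136489868164) [333.50504 214.9697 ] [[ 0.53206392 -0.16425055  0.182     ]
 [ 0.53119021 -0.16524979  0.182     ]]
[(np.float64(0.01573204466560946), np.float64(2.7655716546407416)), (np.float64(0.07529936236822805), np.float64(1.2006088147144043))]
[[0.001, -0.0, 0.167], [-0.335, -0.142, -0.503]] rows>=1.5 -> [0.568 0.254 0.265]
[[0.002, -0.001, 0.166], [-0.352, -0.097, -0.503]] rows>=1.5 -> [0.56 0.2  0.34]
[[-0.0, 0.0, 0.154], [-0.811, -0.065, -0.0]] rows>=2.0 -> [0.55  0.078 0.34 ]
[[-0.0, 0.0, 0.154], [-0.813, 0.034, -0.0]] rows>=2.0 -> [ 0.541 -0.043  0.34 ]
[[-0.0, 0.0, 0.154], [-0.803, 0.132, -0.0]] rows>=2.0 -> [ 0.531 -0.165  0.34 ]
[[-0.0, 0.0, 0.0], [0.001, -0.0, 0.866]] rows>=2.1 -> [ 0.531 -0.165  0.21 ]
```

The tray is back in its old pixel box, so it lies flat. Handle: centre (0.531,-0.165), cross heading -0.37. Going to the ram.

Call:
{"api": "step_arm", "payload": {"increments": [[[0, 0, 0.167], [-0.335, -0.14, -0.5], 1], [[0, 0, 0.167], [-0.335, -0.14, -0.5], 1]]}}

```text
t: 16.68
ee_pos: [0.5672, 0.2529, 0.2627]
tcp_rot: [0.66, 0.751, -0.001, -0.0]
wrist_force: [0.5, 0.2, -1.1]
opening: 0.999
grasp_force: 0.0
```

Call:
{"api": "step_arm", "payload": {"increments": [[[0, 0, 0.166], [-0.352, -0.097, -0.5], 1], [[0, 0, 0.166], [-0.352, -0.097, -0.5], 1], [[0, 0, 0.166], [-0.352, -0.097, -0.5], 1]]}}

```text
t: 17.05
ee_pos: [0.5605, 0.1992, 0.3382]
tcp_rot: [0.708, 0.707, 0.0, 0.0]
wrist_force: [-0.1, -0.2, -0.7]
opening: 0.998
grasp_force: 0.0
```

Call:
{"api": "step_arm", "payload": {"increments": [[[0, 0, 0.154], [-0.811, -0.065, 0], 1], [[0, 0, 0.154], [-0.811, -0.065, 0], 1], [[0, 0, 0.154], [-0.811, -0.065, 0], 1]]}}

```text
t: 17.42
ee_pos: [0.5491, 0.0759, 0.335]
tcp_rot: [0.75, 0.662, -0.002, -0.001]
wrist_force: [-0.6, 0.3, -0.8]
opening: 1.0
grasp_force: 0.0
```

Call:
{"api": "step_arm", "payload": {"increments": [[[0, 0, 0.154], [-0.813, 0.034, 0], 1], [[0, 0, 0.154], [-0.813, 0.034, 0], 1], [[0, 0, 0.154], [-0.813, 0.034, 0], 1]]}}

```text
t: 17.8
ee_pos: [0.5402, -0.0449, 0.3357]
tcp_rot: [0.788, 0.615, -0.001, -0.001]
wrist_force: [-0.3, 0.3, 1.7]
opening: 1.0
grasp_force: 0.0
```

Call:
{"api": "step_arm", "payload": {"increments": [[[0, 0, 0.16], [-0.803, 0.132, 0], 1], [[0, 0, 0.16], [-0.803, 0.132, 0], 1], [[0, 0, 0.16], [-0.803, 0.132, 0], 1], [[0, 0, 0.16], [-0.803, 0.132, 0], 1], [[0, 0, 0.16], [-0.803, 0.132, 0], 1]]}}

```text
t: 18.42
ee_pos: [0.5315, -0.163, 0.3375]
tcp_rot: [0.824, 0.567, -0.0, -0.001]
wrist_force: [-0.2, -0.1, -0.3]
opening: 0.997
grasp_force: 0.0
```

Run:
```python
from h import *
st()
plan([((.531,-.165,.21),down(-.37)),((.531,-.165,.154),down(-.37))])
```

```text
{'t': 18.425, 'joint_positions': [-0.3193, 0.1874, 1.6305, 0.0005, 1.3247, 0.0457], 'ee_pos': [0.5315, -0.163, 0.3375], 'tcp_rot': [0.8237, 0.567, -0.0001, -0.0005], 'wrist_force': [-0.1906, -0.0605, -0.2583], 'ft_torque': [-0.0464, -0.0713, -0.0241], 'opening': 0.9974, 'grasp_force': 0.0}
[[-0.001, -0.001, 0.006], [-0.014, 0.002, 0.85]] rows>=2.0 -> [ 0.531 -0.165  0.21 ]
[[-0.0, 0.0, 0.0], [0.0, 0.0, 0.373]] rows>=0.9 -> [ 0.531 -0.165  0.154]
```

Call:
{"api": "step_arm", "payload": {"increments": [[[0, 0, 0], [-0.01, 0, 0.25], 1], [[0, 0, 0], [-0.01, 0, 0.5], 1], [[0, 0, 0], [-0.012, 0, 0.75], 1], [[0, 0, 0], [-0.012, 0, 0.85], 1], [[0, 0, 0], [-0.012, 0, 0.85], 1]]}}

```text
t: 19.05
ee_pos: [0.5304, -0.1658, 0.2101]
tcp_rot: [0.824, 0.566, -0.0, -0.001]
wrist_force: [-0.5, 0.0, -0.1]
opening: 1.003
grasp_force: 0.0
```

Call:
{"api": "step_arm", "payload": {"increments": [[[0, 0, 0], [0, 0, 0.1], 1], [[0, 0, 0], [0, 0, 0.2], 1], [[0, 0, 0], [0, 0, 0.3], 1], [[0, 0, 0], [0, 0, 0.37], 1], [[0, 0, 0], [0, 0, 0.37], 1]]}}

```text
t: 19.68
ee_pos: [0.5298, -0.1666, 0.154]
tcp_rot: [0.824, 0.566, -0.001, -0.001]
wrist_force: [0.2, 0.1, 0.2]
opening: 0.999
grasp_force: 0.0
```

Run:
```python
from h import *
st()
plan([((.531,-.165,.154),down(-.37))])
a=snap("side","pics/s6.png");cv2.imwrite("pics/c6.png",cv2.resize(a[95:215,265:385],(600,600),interpolation=cv2.INTER_CUBIC)[:,:,::-1])
```

```text
{'t': 19.675, 'joint_positions': [-0.3261, 0.3794, 1.8179, 0.0, 0.9464, 0.0416], 'ee_pos': [0.5298, -0.1666, 0.154], 'tcp_rot': [0.8245, 0.5659, -0.0006, -0.0008], 'wrist_force': [0.2183, 0.1093, 0.2367], 'ft_torque': [0.0188, -0.074, 0.0422], 'opening': 0.9991, 'grasp_force': 0.0}
[[-0.003, 0.0, 0.003], [0.013, 0.004, -0.0]] rows>=0.0 -> [ 0.531 -0.165  0.154]
```

View pics/c6.png

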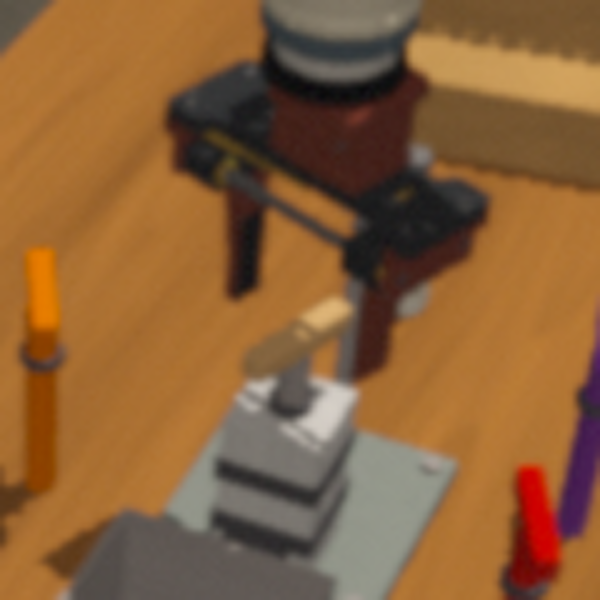

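The wooden handle (300,335) sits between the fingers (240,270 and 375,345). I'll close on it.

Call:
{"api": "step_arm", "payload": {"increments": [[[0, 0, 0], [0.008, 0.004, 0], 0], [[0, 0, 0], [0.008, 0.004, 0], -0.3], [[0, 0, 0], [0.008, 0.004, 0], -0.5], [[0, 0, 0], [0.008, 0.004, 0], -1], [[0, 0, 0], [0.008, 0.004, 0], -1], [[0, 0, 0], [0.008, 0.004, 0], -1], [[0, 0, 0], [0.008, 0.004, 0], -1], [[0, 0, 0], [0.008, 0.004, 0], -1]]}}

```text
t: 20.72
ee_pos: [0.5315, -0.1659, 0.1551]
tcp_rot: [0.824, 0.566, 0.0, 0.0]
wrist_force: [0.6, -0.3, -0.3]
opening: 0.17
grasp_force: 30.0
```

Run:
```python
from h import *
st()
a=cv2.imread("pics/s5.png");b=cv2.imread("pics/t5.png")
print(a[126:142,328:344].max(2))
print(b[209:218,350:366].max(2))
A=np.array([.5305,-.1655]);u=np.array([-.0165,-1])
for z in (.215,.22,.225,.23): print(z,[proj(n,[*(A+u*d),z]).round(1)[0].tolist() for n in("side","top") for d in (.065,.085)])
```

```text
{'t': 20.725, 'joint_positions': [-0.3239, 0.3788, 1.8156, 0.0, 0.9471, 0.0437], 'ee_pos': [0.5315, -0.1659, 0.1551], 'tcp_rot': [0.8244, 0.566, 0.0, 0.0], 'wrist_force': [0.5846, -0.3161, -0.2911], 'ft_torque': [-0.0618, -0.0869, -0.0294], 'opening': 0.1695, 'grasp_force': 29.9938}
[[114 115 113 112 110 108 105  98  89  86  87  86  93 114 131 130]
 [113 111 111 110 112 111 101  80  68  74  84  88  86  86  93 105]
 [110 109 117 120 129 126 100  59  47  58  74  82  77  57  56  80]
 [115 127 140 149 153 141  91  40  30  37  51  58  56  44  49  83]
 [139 154 164 169 165 143  84  38  41  39  34  34  35  34  57 103]
 [164 170 173 172 165 137  84  74  93  84  54  30  27  36  71 121]
 [172 174 174 170 160 131  99 121 139 128  89  43  24  51  94 130]
 [174 174 172 169 161 143 133 153 162 146 103  51  40  73 114 135]
 [175 173 172 171 168 161 159 165 160 133  87  51  61  95 122 134]
 [174 173 171 170 167 164 162 161 147 114  80  75  96 120 129 136]
 [174 172 170 169 165 153 143 139 123  99  91  99 120 134 137 140]
 [172 171 171 170 166 154 139 122  99  86  86  96 116 132 138 143]
 [171 169 17
[... 442 characters left out ...]
41  16  25  38]
 [146 147 147 147 146 155 159 160 160 160 173 132  56  22  34  75]
 [146 148 149 149 133 168 185 185 185 185 186 185  90  21  49  54]
 [148 148 148 149 135 165 180 180 180 179 175 172  84  20  71  61]
 [149 148 147 148 148 152 153 153 151 146 101  73  35  26  58  56]
 [145 148 147 147 149 149 148 143 123  85  59  38  18  44  49  50]
 [119 136 144 149 149 150 143 109  66  55  57  45  53  73  76  76]]
0.215 [[335.5, 138.4], [338.2, 134.7], [354.5, 214.7], [360.6, 214.9]]
0.22 [[335.7, 136.9], [338.4, 133.3], [354.8, 214.5], [360.8, 214.7]]
0.225 [[335.8, 135.4], [338.5, 131.8], [355.1, 214.3], [361.1, 214.5]]
0.23 [[336.0, 134.0], [338.7, 130.3], [355.3, 214.1], [361.4, 214.3]]
```

Run:
```python
from h import *
a=cv2.imread("pics/s5.png").astype(int);b=cv2.imread("pics/t5.png").astype(int)
print("R-B side, rows129.., cols330..");print((a[:,:,2]-a[:,:,0])[129:140,330:342])
for p1 in [(334,135),(334,136),(334.5,135.5),(335,135),(335,134.5)]:
  print(p1,[ (x.round(4).tolist(),round(e,4)) for x,e in [tri(p1,(355,213.5)),tri(p1,(355,214))]])
# handle reference by same method: top-face end corners / centre
s=a[:,:,2]-a[:,:,0]
```

```text
R-B side, rows129.., cols330..
[[ 71  86  96  91  59  18   3   1   5   7   5   4]
 [108 116 116 100  56   7   6   3   2   1   1   3]
 [121 123 118  98  43  12  11  10   6   2   2  10]
 [122 120 114  84  30  15  15  15  12   5   5  20]
 [122 120 113  77  31  18  18  17  13   6   7  21]
 [122 118 110  73  33  20  17  14  10   8  12  17]
 [122 118 101  61  27  19  16  14  10  14  19  19]
 [120 117  99  61  29  19  16  12  13  18  23  22]
 [120 118 108  87  59  37  18   9  10  15  19  20]
 [120 123 118 113  97  70  27  10  10  14  18  21]
 [119 121 122 116 103  67  25  10  11  14  19  19]]
(334, 135) [([0.5333, -0.23, 0.2252], np.float64(0.0028)), ([0.5324, -0.2297, 0.2254], np.float64(0.0044))]
(334, 136) [([0.5335, -0.2307, 0.2213], np.float64(0.0022)), ([0.5326, -0.2305, 0.2216], np.float64(0.0038))]
(334.5, 135.5) [([0.5327, -0.2304, 0.2236], np.float64(0.0011)), ([0.5318, -0.2302, 0.2238], np.float64(0.0027))]
(335, 135) [([0.5319, -0.2301, 0.2259], np.float64(0.0001)), ([0.531, -0.2299, 0.2261], np.float64(0.0017))]
(335, 134.5) [([0.5318, -0.2298, 0.2278], np.float64(0.0004)), ([0.5309, -0.2296, 0.2281], np.float64(0.002))]
```

Run:
```python
from h import *
np.set_printoptions(precision=1,suppress=True,linewidth=200)
a=cv2.imread("pics/s5.png").astype(int)
print("tip top",onz("top",[(355,213.4)],.222),onz("top",[(355,213.4)],.226))
d=a[:,:,2]-a[:,:,0]
print("post R-B rows113-128 cols333-346");print(d[113:128,333:347]);print(a.max(2)[113:128,333:347])
T=np.array([.532,-.2305])
for z in (.218,.221,.224,.227):
    print(z,"end face +x top,-x top,-x bot,+x bot; top face 20mm back",proj("side",[[T[0]+.004,T[1],z+.002],[T[0]-.004,T[1],z+.002],[T[0]-.004,T[1],z-.002],[T[0]+.004,T[1],z-.002],[T[0]+.004,T[1]-.02,z+.002]]).reshape(-1))
P=np.array([.532,-.2655]);print("post top ctr, left/right/front/back",proj("side",[[*P,.255],[P[0]+.006,P[1],.255],[P[0]-.006,P[1],.255],[P[0],P[1]+.006,.255],[P[0],P[1]-.006,.255]]).reshape(-1))
# handle ends
A=np.array([.5312,-.1652]);u=np.array([np.cos(1.2),np.sin(1.2)])*.038;n=np.array([u[1],-u[0]])/.038*.008
print("handle corners: near(+y) end top/bottom at +-n, far end",proj("side",[[*(A+s*u+k*n),z] for s in(1,-1) for k in (1,-1) for z in(.182,.164)]))
print("handle R-B");print(d[152:178,312:338])
```

```text
tip top [[ 0.5 -0.2  0.2]] [[ 0.5 -0.2  0.2]]
post R-B rows113-128 cols333-346
[[27 27 26 27 26 25 25 25 27 27 26 26 27 27]
 [27 27 26 25 25 24 25 25 26 27 26 27 25 26]
 [26 25 26 25 26 26 25 26 27 26 26 27 26 26]
 [27 26 26 25 25 27 26 26 27 27 25 27 26 26]
 [26 26 26 25 26 26 26 27 28 26 26 25 26 26]
 [26 26 25 25 27 26 26 26 26 27 25 26 25 25]
 [25 25 25 26 26 26 25 24 26 25 26 24 23 24]
 [25 25 25 24 25 25 26 24 26 24 26 25 23 24]
 [26 24 26 26 25 25 25 24 24 24 23 24 26 29]
 [24 25 24 24 25 25 25 25 24 26 26 28 34 44]
 [25 24 24 25 24 24 24 24 24 29 33 42 47 47]
 [24 24 24 25 24 23 21 23 30 47 55 54 43 33]
 [23 23 23 22 20 20 18 21 44 75 79 57 28 16]
 [24 24 22 19 15 14 12 20 47 82 87 60 25 10]
 [36 32 19 12 10 11 10 14 25 48 66 58 23 10]]
[[124 125 124 124 124 123 123 123 124 124 123 122 123 123]
 [124 125 124 123 124 123 122 123 123 124 123 124 123 123]
 [124 123 123 123 125 123 124 123 124 123 122 123 123 122]
 [125 125 123 124 123 123 123 123 122 124 123 123 122 121]
 [124 124 123 123 122 124 124 124 123 123 122 122 121 122]
 [123 123 121 122 123 121 122 122 121 122 121 118 
[... 3409 characters left out ...]
  11  12  18  22  30  35  39  36  21  14  24  60 101 115]
 [ 96  59  32  20  17  16  16  13  10  11  12  11  12  13  12  14  17  19  19  18  16  15  21  44  83 109]
 [ 66  34  20  15  14  14  13  11   9  11  11  12  14  10   9   8  10  14  14  15  14  14  17  28  58  99]
 [ 38  20  15  14  14  14  12   8   7  11  11  12  12  10  10  10  11  14  14  14  15  14  16  23  52  98]
 [ 25  16  13  14  13  13  11   7   6   8   9   9  10   8   8  11  13  14  14  14  14  14  14  25  60 103]
 [ 18  14  14  14  13  12  10   5   5   5   8   6   7   7   8  12  14  14  14  15  14  14  16  34  75 109]
 [ 15  14  14  13  13  12  10   8   6   4   3   5   6   7  10  13  14  14  14  14  15  14  16  42  86 112]]
```

Run:
```python
from h import *
np.set_printoptions(precision=2,suppress=True,linewidth=200)
S=[cv2.imread(f"pics/s{i}.png").astype(int) for i in (0,1,2,5)]
for a in S: print((a[:,:,2]-a[:,:,0])[134:140,332:337].tolist())
a=S[0]
print("s0 V");print(a.max(2)[115:140,332:348]);print("s0 R-B");print((a[:,:,2]-a[:,:,0])[115:132,334:348])
print(onz("top",[(355,213.4)],.220).round(4))
```

```text
[[110, 72, 33, 20, 18], [101, 61, 27, 19, 17], [99, 62, 31, 20, 15], [109, 85, 60, 39, 19], [118, 114, 98, 69, 27], [120, 117, 105, 68, 25]]
[[110, 72, 33, 20, 18], [102, 61, 28, 19, 17], [98, 61, 31, 21, 15], [107, 86, 58, 39, 19], [118, 111, 99, 68, 27], [122, 118, 104, 67, 25]]
[[27, 26, 25, 25, 26], [27, 26, 26, 26, 26], [27, 25, 25, 25, 25], [26, 27, 26, 27, 25], [26, 26, 25, 26, 25], [25, 24, 23, 24, 23]]
[[110, 73, 33, 20, 17], [101, 61, 27, 19, 16], [99, 61, 29, 19, 16], [108, 87, 59, 37, 18], [118, 113, 97, 70, 27], [122, 116, 103, 67, 25]]
s0 V
[[164 165 168 168 162 143 122 115 115 114 114 113 113 114 115 115]
 [165 167 168 166 153 126 114 115 113 114 115 114 115 114 113 112]
 [167 169 171 161 140 116 114 115 116 113 114 113 114 113 112 112]
 [169 171 168 152 123 112 121 128 126 122 116 113 112 111 113 113]
 [171 171 162 139 114 120 139 150 150 142 126 115 112 111 112 111]
 [171 167 150 119 107 123 146 160 163 154 133 117 114 113 111 112]
 [170 161 137 109 103 115 128 145 148 140 126 117 115 114 113 113]
 [169 153 120 101  99 102 103 110 115 112 112 115 114 113 114 114]
 [1
[... 1469 characters left out ...]
 26  41  61  69  67  68  66]
 [ 99  76  62  41  23  19  19  24  43  61  68  70  68  68]
 [ 86  72  60  40  20  13  14  26  47  64  68  68  67  64]
 [ 88  74  64  38  17  12  14  27  53  66  67  63  55  48]
 [102  91  72  41  16  12  16  31  60  71  62  46  33  28]
 [117 103  75  39  16  11  18  43  78  82  58  29  17  15]
 [115  98  60  22  10  10  20  49  82  86  59  24  11  10]
 [110  79  33   9   9  11  12  27  49  66  58  24  10  10]
 [ 97  54  12   5   8   9   9   7  19  46  51  22   8   7]
 [ 70  24   4   3   5   6   5   5  18  51  57  24   8   6]
 [ 59  11   4   2   2   3   3   6  29  65  69  37  15   9]
 [ 43  10  11  10   8   4   6  10  40  68  67  38  20  16]]
[[ 0.53 -0.23  0.22]]
```

The pointer edges give a tip height of about 0.220 (bottom edge 0.219, top edge 0.221), so the ram must rise 47 mm. I'll draw it straight up slowly.

Call:
{"api": "step_arm", "payload": {"increments": [[[0, 0, 0], [0, 0, -0.01], -1], [[0, 0, 0], [0, 0, -0.03], -1], [[0, 0, 0], [0, 0, -0.05], -1], [[0, 0, 0], [0, 0, -0.07], -1], [[0, 0, 0], [0, 0, -0.09], -1], [[0, 0, 0], [0, 0, -0.11], -1], [[0, 0, 0], [0, 0, -0.13], -1], [[0, 0, 0], [0, 0, -0.13], -1]]}}

```text
t: 21.72
ee_pos: [0.5317, -0.1659, 0.1749]
tcp_rot: [0.824, 0.566, 0.0, 0.0]
wrist_force: [0.3, 0.0, -6.0]
opening: 0.171
grasp_force: 30.0
```

Call:
{"api": "step_arm", "payload": {"increments": [[[0, 0, 0], [0, 0, -0.02], -1], [[0, 0, 0], [0, 0, -0.05], -1], [[0, 0, 0], [0, 0, -0.08], -1], [[0, 0, 0], [0, 0, -0.11], -1], [[0, 0, 0], [0, 0, -0.14], -1], [[0, 0, 0], [0, 0, -0.17], -1], [[0, 0, 0], [0, 0, -0.183], -1], [[0, 0, 0], [0, 0, -0.183], -1]]}}

```text
t: 22.72
ee_pos: [0.5315, -0.1659, 0.2022]
tcp_rot: [0.824, 0.566, 0.0, 0.0]
wrist_force: [0.2, -0.9, -4.4]
opening: 0.171
grasp_force: 30.0
```

Run:
```python
from h import *
st()
a=snap("side","pics/s7.png");b=snap("top","pics/t7.png")
o=np.zeros((600,800,3),np.uint8)
o[:,:500]=cv2.resize(a[100:220,280:380],(500,600),interpolation=cv2.INTER_CUBIC);o[:300,500:]=cv2.resize(b[190:250,310:370],(300,300),interpolation=cv2.INTER_CUBIC);cv2.imwrite("pics/c7.png",o[:,:,::-1])
```

```text
{'t': 22.725, 'joint_positions': [-0.3239, 0.3184, 1.7788, 0.0, 1.0442, 0.0437], 'ee_pos': [0.5315, -0.1659, 0.2022], 'tcp_rot': [0.8244, 0.566, 0.0001, 0.0001], 'wrist_force': [0.2406, -0.8614, -4.3588], 'ft_torque': [0.0012, -0.0723, -0.0056], 'opening': 0.1711, 'grasp_force': 29.9851}
```

View pics/c7.png

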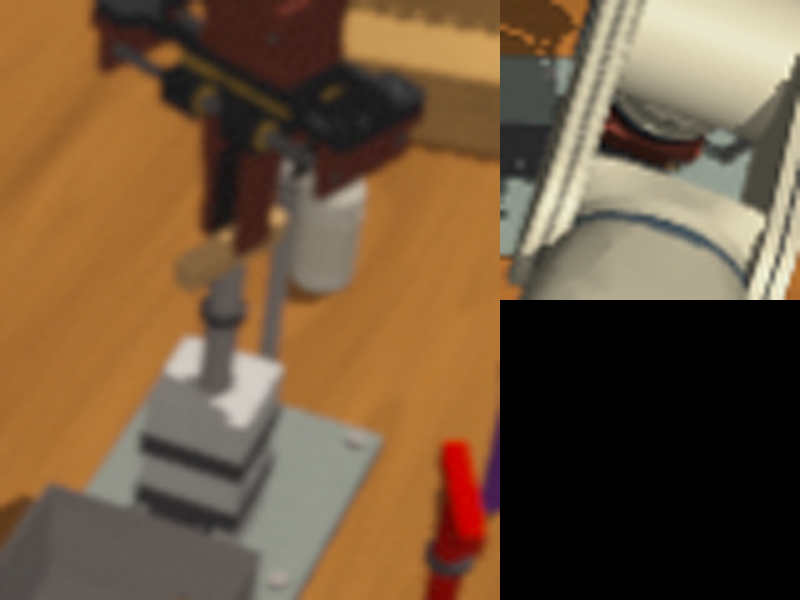

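The ram is drawn straight up: collar at (222,310), clear of the barrel top at (220,370), handle at (205,262) still gripped. It carries 4.4 N, its own weight, with under 1 N sideways. The handle's middle is 0.220 m up, level with the pointer.

Call:
{"api": "step_arm", "payload": {"increments": [[[0, 0, 0], [0, 0, 0], -1], [[0, 0, 0], [0, 0, 0], -1], [[0, 0, 0], [0, 0, 0], -1], [[0, 0, 0], [0, 0, 0], -1]]}}

```text
t: 23.32
ee_pos: [0.5314, -0.1658, 0.202]
tcp_rot: [0.824, 0.566, -0.0, -0.0]
wrist_force: [-0.8, 0.4, -4.9]
opening: 0.173
grasp_force: 30.0
```

```bash
python3 -c "
from h import *
st();print(manip.sign_off())"
```

```text
{'t': 23.325, 'joint_positions': [-0.3239, 0.3186, 1.7789, 0.0, 1.0442, 0.0437], 'ee_pos': [0.5314, -0.1658, 0.202], 'tcp_rot': [0.8244, 0.566, -0.0, -0.0], 'wrist_force': [-0.764, 0.3595, -4.8666], 'ft_torque': [-0.0479, -0.0643, 0.0294], 'opening': 0.1734, 'grasp_force': 29.9853}
the job is handed in; nothing more can be done
None
```

Handed in at 23.3 s: all four scraps are in the hopper, the empty tray is flat on the bench, and the ram is held still with its handle at z ≈ 0.220 m, my camera estimate of the pointer height, good to about 2 mm; the pointer was hidden behind the gripper at the end, so I could not check the match directly.

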